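Pop the battery hatch of the airbrush compressor

ROBOT

A 6-joint arm with a two-finger parallel gripper is mounted at the origin on the work surface. World frame = base frame: x ahead of the robot, y to its left, z up, the work surface at z = 0. Lengths are in m, angles in rad, forces in N, time in s.
With the tool pointing down it reaches from about 0.325 to 0.9 m from the base axis. Payload 6.1 kg.
Tool frame: the origin (TCP) lies midway between the tips of the shut fingers; the grasp point (between the pads) lies 19 mm behind it; z points along the fingers, x is the direction in which the jaws open and shut, and the axes are right-handed (so a half turn about z gives the same grasp; the last joint's range is limited). The gripper opens to 85 mm and grips with 20 to 120 N. Pads are 22 mm wide; open, the fingers measure 114 mm over their backs; the gripper's body (76 mm by 85 mm) begins 54 mm behind the grasp point. The pads swing forward as they close: fully open they stand 13 mm farther back than shut.
Start: joints at [-1.43, 0.22, 1.526, -0, 1.395, -0.126], TCP at [0.165, -0.603, 0.231] pointing down, gripper open.
Joint ranges: [-2.98, 2.98], [-0.91, 2.08], [0.09, 2.57], [-1.24, 4.39], [0.2, 2.65], [-2.68, 2.68]. Speed limits (rad/s): [2.57, 2.57, 3.01, 3.14, 3.14, 3.14].

INTERFACE

Orientations are given as a rotation vector (axis times angle).
In Python, from station import robot gives the robot as it stands.
- The arm moves only by the shell command python3 -m handwheel 'ROWS' [OPENING]. ROWS is a JSON object of lists of equal length, an entry for each row: "linear": the shift along the tool's x, y, z in cm, a list of three; "delta_rot": the turn, a rotation vector about the tool's x, y, z in rad, a list of three. A call has 1 to 5 rows; each row shifts and turns the commanded pose from where the row before left it, along the tool's axes as they then stand; what a row does not reach is not made up. A row lasts 1/8 s, in which the tool goes at most 62.5 mm and 10.7 degrees, less where a joint would pass 70% of its speed; a pose out of reach is approached as far as the arm can. A call is refused whole if a number of a shift passes 6.25 or a number of a turn 0.188, either way. A call with a gripper value outside its range is refused whole. OPENING is the gripper's target within -1 to 1 (shut at 1, half-way at 0, fully open at -1), set as the call begins (- or left out, the last holds). The fingers move at their own pace and stop on an object; the grip force is fixed at half the most. Time passes only in rows, so rows that do not move let the fingers close. It gives the time, the measured TCP pose, the force and the opening at its end, in the units of the state.
- robot.state(): the state, without advancing time (a new reading comes with each control period).
- robot.snapshot(name): name is "scene" or "side" or "wrist"; returns (picture, depth): 420x560x3 uint8, blue, green, red; 420x560 float32, m along the optical axis (not along the pixel's ray), 0 where there is no reading.
- robot.camera_params(name): a dict with "vfov" (degrees; the focal length in pixels is half the picture's height over the tangent of half this angle, whatever the lens; pixels are square), "cx", "cy" (the principal point, pixels), "D" ([k1, k2, p1, p2, k3] as OpenCV has them; the pictures are not rectified), "rvec" (rotation vector, rad) and "tvec" (3), from world to camera coordinates, as OpenCV has them; the wrist camera has in their place "mount" (4x4, takes a point from camera to tool coordinates, whose origin is the TCP and whose axes are the tool frame's). Camera axes: x right, y down, z forward; pixel columns grow to the right and rows downward; lengths in m; the calibration is good to about 2 mm. A picture is of the moment at which its call begins: read the wrist's pose just before it. camera_params takes no time and is no camera call.
- robot.close_job(): hands the job in, once; it reports no verdict.
The state is a dict: "t": time; "joint_positions": joint angles; "joint_velocities": joint speeds; "joint_efforts": joint torques, N m; "tool_pos": TCP position; "tool_rot": TCP orientation; "force": force on the tool from outside, world axes, zero at the start; "wrist_torque": the same for the moment, N m; "grip_width": finger opening in m.
Only numpy, scipy, OpenCV 4.12 (cv2) and the standard library are available. Lean on these libraries where they do the work, as an engineer would, in place of code of your own. Each camera call takes 0.05 s, during which the arm holds its last target. There are 200 camera calls.

TASK

The cells of the cordless airbrush compressor are due for a change: open its battery hatch by pressing the yellow pad on the grey hatch with a fingertip, lightly, just until the push latch clicks, then let go so that the hatch pops up by itself. Take the hand clear and watch it for a second or two to be sure that it stays wide open; once it has popped, do not push it down again. Only press: grip and lift nothing, leave the red power button alone and do not disturb the cells, paints and brushes around it.

Things in the scene. Friction and masses are not known exactly. Their poses are not given: they have to be found in the camera images.
- compressor: the compressor, fixed to the table: white box on a blue base, 180 (x) x 160 (y) x 80 mm high, a black carry bar over its far end up to 111 mm high; origin at the centre of its underside; its x axis points from the hatch end (nearer the robot) to the far end with the power button, regulator knob and gauge
- hatch_pad (a point): centre of the top of the yellow pad (22 x 44 mm, long side along the compressor's y, three black ribs) on the grey hatch; 94 mm above the table when latched. The hatch is 78 (x) x 66 mm and 12 mm proud of the deck around it; the pad centre is 55 mm from its hinge, 24 mm from its free edge. Axes: the hatch's own, when latched the compressor's. Press straight down here; closed fingers fit; at most 40 N
- hatch_hinge (a point): middle of the hatch's hinge line, 86 mm above the table, at the middle of the compressor (the line runs along the compressor's y axis)
- hatch (a joint): hatch angle, rad: 0 latched shut (level); negative while pressed in with 3 to 4 N: the latch lets go at -0.07 (pad 4 mm down), hard stop -0.11 (6 mm); then, as the finger lifts, a spring raises its free edge within about a second to the stop at 1.15 and keeps it there. After too short a press it stays latched and can be pressed again, deeper
- catch (a joint): the catch inside the compressor, out of reach, in m: 0 latched; drawn to about +0.005 by a full press, and carried past -0.005 by the hatch once it has swung wide open (it then stays there)
- power (a joint): red power button, 20 mm diameter, on the far deck: 0 out, 0.005 fully pressed, in m. Leave it alone
- power_top (a point): top of the red power button, 100 mm above the table
- cell_a_mid (a point): spare round battery cell, green with a copper band, standing upright, 26 mm diameter, 46 mm high; point at its centre
- cell_b_mid (a point): second spare battery cell, same as cell_a; point at its centre
- paint_jar_mid (a point): small paint jar with a red cap, 52 mm diameter, 55 mm high; point at its centre
- ink_bottle_mid (a point): small airbrush-colour bottle with black cap, 36 mm diameter, 75 mm high; point at its centre
- paint_tube_mid (a point): white and orange paint tube lying down, about 130 x 40 x 22 mm; point at its centre, 11 mm above the table
- brush_pot_mid (a point): paper pot full of brushes, 72 mm diameter, 95 mm high, the brushes reach 215 mm above the table; point at the pot's centre
- card_tube_mid (a point): upright cardboard tube, 52 mm diameter, 150 mm high; point at its centre
- gesso_mid (a point): white bottle of primer with a green label, 68 mm diameter, 170 mm high; point at its centre

How it is judged:
On the way, in this order (a step that is already met when the one before it is completed fails the run):
1. the hatch is pressed in until its latch lets go (value of joint hatch below -0.045 rad).
2. the hatch has popped wide open and stays so for a second with nothing touching it (value of joint hatch above 1 rad and contact force between each of the fingers, the arm and hatch below 0.05 N), for 1 s.
At the end, for the whole second after the job is handed in: the hatch stands wide open by itself (more than 1.0 rad), untouched, its catch tripped, the power button out (all of step 2 and value of joint catch below -0.005 m and value of joint power below 0.002 m).
It fails at once if the hatch is pushed down again after it has popped open (value of joint catch below -0.005 m and value of joint hatch below 0.5 rad).
It fails at once if the hatch is pressed with more than 40 N (contact force between any of the fingers, the arm and hatch above 40 N).
It fails at once if the power button is pressed (value of joint power above 0.002 m).
It fails at once if a thing standing around is lifted or shoved more than 20 mm (distance of any of cell_a_mid, cell_b_mid, paint_jar_mid, ink_bottle_mid, paint_tube_mid, brush_pot_mid, card_tube_mid, gesso_mid from where it was at the start of the episode above 0.02 m).
It also fails if it takes over 38 s, if anything falls off the work surface, if the arm or the gripper's body presses on something with over 40 N, if the wrist force passes 120 N, or if a joint passes its speed limit or range.

## Working session

There is one attempt and no reset: what is moved stays moved. The work goes in short steps, Python scripts to look and compute and a shell command to move; the robot and the scene stay as the last step left them, time stands still between calls to the robot, and variables do not carry over. Pictures are saved under pics/ and viewed, about 8 in all and at most 12, crops included, and the job is handed in when it is done.

```bash
mkdir -p pics
cat > h.py <<'E'
import numpy as np, cv2
from scipy.spatial.transform import Rotation as R
from station import robot
def cam(name):
    p=robot.camera_params(name); f=210/np.tan(np.radians(p["vfov"])/2)
    K=np.array([[f,0,p["cx"]],[0,f,p["cy"]],[0,0,1]])
    if "mount" in p:
        s=robot.state(); T=np.eye(4); T[:3,:3]=R.from_rotvec(s["tool_rot"]).as_matrix(); T[:3,3]=s["tool_pos"]
        T=T@np.array(p["mount"])
    else:
        T=np.eye(4); M=R.from_rotvec(np.ravel(p["rvec"])).as_matrix(); T[:3,:3]=M.T; T[:3,3]=-M.T@np.ravel(p["tvec"])
    return K,np.array(p["D"],float),T
def snap(name,png):
    c=cam(name); im,d=robot.snapshot(name); cv2.imwrite("pics/"+png+".png",im); np.savez("pics/"+png+".npz",d=d,K=c[0],D=c[1],T=c[2]); return im,d,c
def cloud(png):
    z=np.load("pics/"+png+".npz"); d=z["d"]; h,w=d.shape
    uv=np.stack(np.meshgrid(np.arange(w),np.arange(h)),-1).reshape(-1,1,2).astype(np.float32)
    n=cv2.undistortPoints(uv,z["K"],z["D"]).reshape(h,w,2)
    P=np.dstack([n*d[...,None],d])@z["T"][:3,:3].T+z["T"][:3,3]; P[d==0]=np.nan
    return P
E
python3 - <<'E'
from h import *
snap("scene","scene1"); snap("side","side1")
a=cv2.imread("pics/scene1.png")
s=robot.state(); print(s["t"],s["tool_pos"],R.from_rotvec(s["tool_rot"]).as_matrix().round(3),s["force"])
P=cloud("scene1"); hsv=cv2.cvtColor(a,cv2.COLOR_BGR2HSV)
m=cv2.inRange(hsv,(20,100,80),(36,255,255)); n,l,st,c=cv2.connectedComponentsWithStats(m)
for i in range(1,n):
    if st[i,4]>40: print(st[i],c[i],np.nanmedian(P[l==i],0))
E
```

```text
0.1 [ 0.16469777 -0.6023485   0.23029414] [[ 0.264 -0.965 -0.   ]
 [-0.965 -0.264  0.002]
 [-0.002 -0.    -1.   ]] [-1.2593041   0.65132754 -0.39457914]
[283  40  41  18 297] [299.32996633  48.08080808] [-0.69587149  0.64224139 -0.20578336]
[251  48  28  17 225] [264.58666667  55.75555556] [-0.7094978   0.43462278 -0.20686139]
[386 116  11   8  70] [391.02857143 119.84285714] [0.25701289 0.61937214 0.00999023]
[330 183  15  11  98] [336.84693878 188.43877551] [0.54478487 0.22033777 0.09355652]
[  68  187   42  102 1716] [ 89.16258741 231.89277389] [ 0.33841238 -0.54824871  0.01990967]
```

View pics/scene1.png

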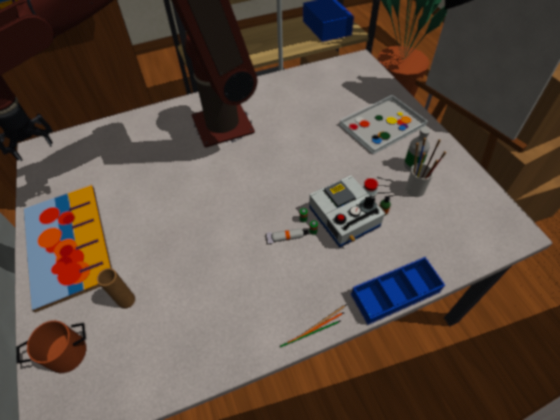

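View pics/side1.png

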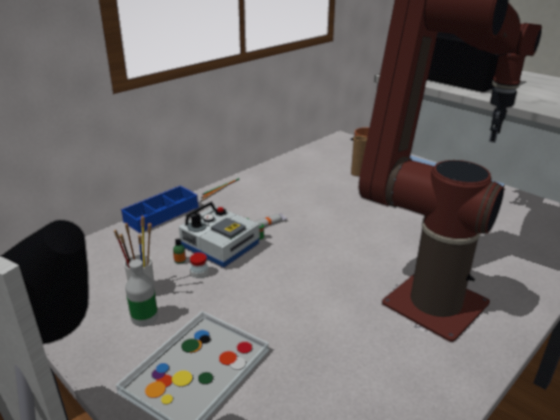

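The scene picture shows the compressor at about (345,208) with the yellow pad at (337,188). The cells are at (305,214) and (313,227), and the brushes and gesso lie beyond it at (420,170). The side view agrees: pad at about (229,227), with the approach from the robot side clear. Next I compute the yaw and the move.

Run:
```python
from h import *
P=cloud("scene1"); pad=np.array([.545,.220])
m=(np.hypot(P[...,0]-.62,P[...,1]-.24)<.2)&(P[...,2]>.065)&(P[...,2]<.12)
m=m.astype(np.uint8); n,l,st,c=cv2.connectedComponentsWithStats(m)
i=1+np.argmax(st[1:,4]); q=P[l==i][:,:2].astype(np.float32); r=cv2.minAreaRect(q); print(len(q),r)
T=P[:,:,:]; w=P[240:320,90:140].reshape(-1,3); w=w[w[:,2]>.12]; print("tube",np.nanmedian(w,0))
s=robot.state(); M=R.from_rotvec(s["tool_rot"]).as_matrix()
print("cm in tool", 100*M.T@(np.array([.50,.20,.28])-s["tool_pos"]))
```

```text
2550 ((0.599675714969635, 0.22678419947624207), (0.18326368927955627, 0.1632932424545288), 6.684510231018066)
tube [ 0.61188166 -0.47707535  0.13959559]
cm in tool [-68.56519295 -53.49798629  -4.83667704]
```

```bash
python3 -m handwheel '{"linear":[[-4.6,-3.6,-1],[-4.6,-3.6,-1],[-4.6,-3.6,-1],[-4.6,-3.6,-1],[-4.6,-3.6,-1]],"delta_rot":[[0,0,0],[0,0,0],[0,0,0],[0,0,0],[0,0,0]]}' 1
python3 -m handwheel '{"linear":[[-4.6,-3.6,0],[-4.6,-3.6,0],[-4.6,-3.6,0],[-4.6,-3.6,0],[-4.6,-3.6,0]],"delta_rot":[[0,0,0],[0,0,0],[0,0,0],[0,0,0],[0,0,0]]}'
python3 -m handwheel '{"linear":[[-4.6,-3.6,0],[-4.6,-3.6,0],[-4.6,-3.6,0],[-4.6,-3.6,0],[-4.6,-3.6,0]],"delta_rot":[[0,0,0],[0,0,0],[0,0,0],[0,0,0],[0,0,0]]}'
python3 -m handwheel '{"linear":[[0,0,0],[0,0,0],[0,0,0]],"delta_rot":[[0,0,0.15],[0,0,0],[0,0,0]]}'
python3 - <<'E'
from h import *
a,d,c=snap("wrist","wrist1"); P=cloud("wrist1")
s=robot.state(); M=R.from_rotvec(s["tool_rot"]).as_matrix(); print(s["t"],s["tool_pos"],M.round(3),s["force"],s["grip_width"])
m=cv2.inRange(cv2.cvtColor(a,cv2.COLOR_BGR2HSV),(20,100,80),(36,255,255)); n,l,st,c=cv2.connectedComponentsWithStats(m)
for i in range(1,n):
    if st[i,4]>100:
        q=P[l==i]; q=q[q[:,2]>.085]; r=cv2.minAreaRect(q[:,:2].astype(np.float32)) if len(q) else 0
        print(st[i],c[i],np.nanmedian(q,0) if len(q) else 0,r)
        if len(q): print("to rect centre 15mm above, tool cm",100*M.T@(np.r_[r[0],.109]-s["tool_pos"]))
E
```

```text
t: 0.72
tool_pos: [0.2781, -0.3316, 0.2812]
tool_rot: [-2.496, 1.907, 0.0]
force: [0.3, -0.2, 0.7]
grip_width: -0.0001
t: 1.35
tool_pos: [0.391, -0.0624, 0.2812]
tool_rot: [-2.497, 1.906, -0.001]
force: [1.5, -1.2, -1.4]
grip_width: 0.0002
t: 1.98
tool_pos: [0.504, 0.2071, 0.2809]
tool_rot: [2.497, -1.905, 0.0]
force: [1.0, -0.8, 1.0]
grip_width: 0.0004
t: 2.35
tool_pos: [0.5035, 0.2046, 0.2811]
tool_rot: [2.349, -2.085, -0.0]
force: [0.5, -0.9, -0.3]
grip_width: 0.0001
2.4 [0.50364387 0.20440899 0.28136042] [[ 0.118 -0.993  0.   ]
 [-0.993 -0.118 -0.   ]
 [ 0.    -0.    -1.   ]] [ 0.70543421  0.2226513  -0.04123469] 0.00016004051214412465
[ 244  116   50   25 1027] [268.58909445 128.1090555 ] [0.54397173 0.21974419 0.09432105] ((0.5439602732658386, 0.2196171134710312), (0.021659614518284798, 0.04423734173178673), 6.830209732055664)
to rect centre 15mm above, tool cm [-1.03728112 -4.18087702 17.23637032]
```

View pics/wrist1.png

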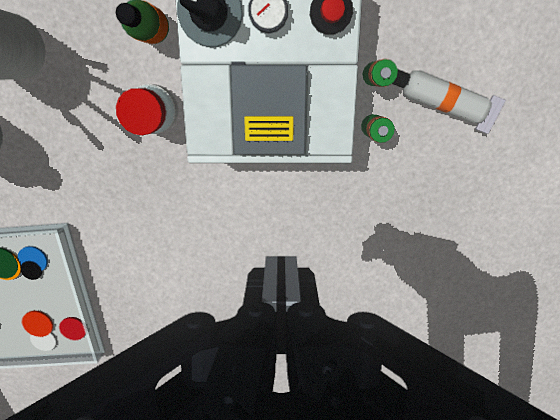

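The wrist view shows the latched hatch with the pad at (268,128), square to the fingers; power button at (335,12), cells at (382,73) and (380,128), all clear of the press.

```bash
python3 -m handwheel '{"linear":[[-0.5,-2.1,3],[-0.5,-2.1,5],[0,0,5],[0,0,4],[0,0,0]],"delta_rot":[[0,0,0],[0,0,0],[0,0,0],[0,0,0],[0,0,0]]}'
python3 -m handwheel '{"linear":[[0,0,0],[0,0,0]],"delta_rot":[[0,0,0],[0,0,0]]}'
```

```text
t: 3.02
tool_pos: [0.5414, 0.2183, 0.1078]
tool_rot: [2.342, -2.084, -0.007]
force: [0.2, 0.7, 0.1]
grip_width: 0.0
t: 3.28
tool_pos: [0.5462, 0.2202, 0.1143]
tool_rot: [-2.344, 2.085, -0.004]
force: [-0.6, -0.2, 0.2]
grip_width: -0.0001
```

```bash
python3 -m handwheel '{"linear":[[0,0,0.7],[0,0,0.7],[0,0,0],[0,0,0]],"delta_rot":[[0,0,0],[0,0,0],[0,0,0],[0,0,0]]}'
python3 -m handwheel '{"linear":[[0,0,0.1],[0,0,0.1],[0,0,0]],"delta_rot":[[0,0,0],[0,0,0],[0,0,0]]}'
```

```text
t: 3.78
tool_pos: [0.5442, 0.2199, 0.0971]
tool_rot: [2.347, -2.088, -0.0]
force: [0.4, -0.3, -0.4]
grip_width: -0.0001
t: 4.15
tool_pos: [0.5442, 0.2199, 0.0952]
tool_rot: [2.347, -2.088, -0.0]
force: [-0.8, 0.6, -0.8]
grip_width: -0.0002
```

```bash
python3 -m handwheel '{"linear":[[0,0,0.1],[0,0,0.1],[0,0,0.1],[0,0,0]],"delta_rot":[[0,0,0],[0,0,0],[0,0,0],[0,0,0]]}'
python3 -m handwheel '{"linear":[[0,0,0.1],[0,0,0.1],[0,0,0],[0,0,0]],"delta_rot":[[0,0,0],[0,0,0],[0,0,0],[0,0,0]]}'
```

```text
t: 4.65
tool_pos: [0.5442, 0.2199, 0.0924]
tool_rot: [2.347, -2.088, -0.0]
force: [-1.5, -0.4, 3.1]
grip_width: 0.0002
t: 5.15
tool_pos: [0.5443, 0.2199, 0.0902]
tool_rot: [2.347, -2.088, -0.0]
force: [-1.7, 0.2, 2.2]
grip_width: 0.0001
```

```bash
python3 -m handwheel '{"linear":[[0,0,0.1],[0,0,0],[0,0,0]],"delta_rot":[[0,0,0],[0,0,0],[0,0,0]]}'
python3 -m handwheel '{"linear":[[0,0,-0.5],[0,0,-2],[0,0.5,-5],[0,1.5,-5],[0,1.5,-5]],"delta_rot":[[0,0,0],[0,0,0],[0,0,0],[0,0,0],[0,0,0]]}'
python3 -m handwheel '{"linear":[[0,1,-2],[0,0,0],[0,0,0],[0,0,0],[0,0,0]],"delta_rot":[[0,0,0],[0,0,0],[0,0,0],[0,0,0],[0,0,0]]}'
python3 -m handwheel '{"linear":[[0,0,0],[0,0,0],[0,0,0],[0,0,0],[0,0,0]],"delta_rot":[[0,0,0],[0,0,0],[0,0,0],[0,0,0],[0,0,0]]}'
python3 -c 'from h import *;snap("wrist","wrist2")'
```

```text
t: 5.52
tool_pos: [0.5443, 0.2199, 0.0893]
tool_rot: [-2.347, 2.088, -0.0]
force: [-2.0, -0.6, 3.1]
grip_width: 0.0001
t: 6.15
tool_pos: [0.5093, 0.2157, 0.2674]
tool_rot: [-2.346, 2.087, -0.002]
force: [1.1, 0.7, -0.2]
grip_width: 0.0
t: 6.78
tool_pos: [0.4992, 0.2145, 0.2826]
tool_rot: [2.345, -2.087, -0.002]
force: [-0.3, 0.2, -0.6]
grip_width: 0.0001
t: 7.4
tool_pos: [0.4996, 0.2147, 0.2844]
tool_rot: [-2.347, 2.088, -0.0]
force: [0.5, 0.1, -1.2]
grip_width: 0.0
```

View pics/wrist2.png

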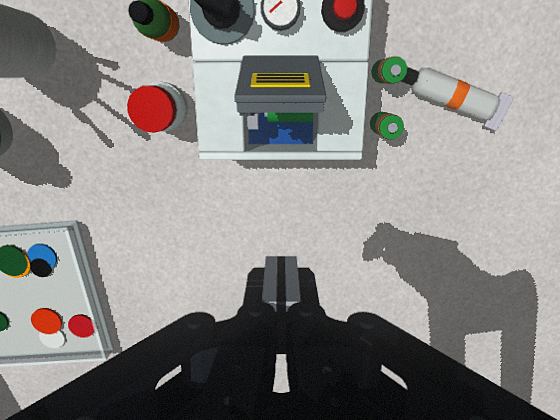

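The hatch is up: its lid is raised at (280,80) with the compartment visible below it at (280,130), and the surroundings are unmoved. I'll watch it longer and measure the angle.

```bash
cat > ang.py <<'E'
from h import *
a,d,c=snap("wrist","w_ang"); P=cloud("w_ang")
m=cv2.inRange(cv2.cvtColor(a,cv2.COLOR_BGR2HSV),(20,100,80),(36,255,255))>0
q=P[m]; q=q[(abs(q[:,2]-.135)<.06)&(abs(q[:,1]-.22)<.05)]
x=np.array([np.cos(.118),np.sin(.118)]); u=(q[:,:2]-[.5986,.2262])@x
md=np.median(np.c_[u,q[:,2]],0); print(robot.state()["t"],len(q),md,"angle",np.arctan2(md[1]-.086,-md[0])-np.arctan2(.008,.055))
E
python3 ang.py
for i in 1 2 3; do python3 -m handwheel '{"linear":[[0,0,0],[0,0,0],[0,0,0],[0,0,0],[0,0,0]],"delta_rot":[[0,0,0],[0,0,0],[0,0,0],[0,0,0],[0,0,0]]}' | head -1; done
python3 ang.py
```

```text
7.5 593 [-0.01801406  0.1457642 ] angle 1.1335967771192057
t: 8.12
t: 8.75
t: 9.38
9.425 539 [-0.01812352  0.1462608 ] angle 1.1342087730081096
```

Steady at about 1.13 rad for two seconds, so I'm handing it in.

```bash
python3 -c 'from station import robot; print(robot.close_job())'
```

```text
the job is handed in; nothing more can be done
None
```

The battery hatch is open. I pressed the yellow pad with closed fingers to about 4.7 mm deep, at about 3 N on the wrist sensor. I then lifted the hand, and the hatch popped up by itself.

With the hand about 19 cm above the pad and drawn back towards the robot, the hatch measured 1.13 rad at 7.5 s and again at 9.4 s. The last picture I viewed showed the button, cells, paints and brushes in view apparently undisturbed. No check failed or disagreed. The catch and button values can't be read directly, so I judged them only from the hatch's angle and the pictures. I handed the job in at about 9.4 s.

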